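# Mix the glue on the touch mixer

## Task

Mix the settled glue: take the small white bottle with the orange cap that stands in the open near the mixer (not the spare one back among the houses) and press it, base first and in line with the leaning blue cup of the touch mixer, until the cup is fully down; hold it down for a good second. Then stand the bottle upright on the round green coaster and let go, leaving the other things where they are.

Things in the scene. Friction and masses are not known exactly. Their poses are not given: they have to be found in the camera images.
- glue_bottle: small closed white glue bottle with a red band and an orange cap, loose, standing upright in the open (a like bottle at the back among the houses is fixed scenery); round, 30 mm in diameter up to 45 mm, then a shoulder, cap 19 mm in diameter from 58 to 74 mm height; 40 g. Origin: centre of its base; z: its axis, towards the cap.
- cup_floor (a point): centre of the floor (black rubber) of the blue cup on top of the touch mixer; moves with the cup. z: the cup's axis, pointing out of the cup, leaning 30 degrees from vertical towards the mixer's front; y: level. The floor is 40 mm across, with a flared rim 6 mm high (46 mm across inside, 54 mm outside).
- mixer: touch mixer, fixed to the table: grey base plate 130 x 126 mm, 18 mm high, two upright cheeks, and between them a round grey head 84 mm across that leans 30 degrees to the front and carries the cup. The cup's floor, at rest, lies 96 mm above the table; the head's face lies 17 mm below the floor along the cup's axis. Origin: centre of its underside; -x: its front.
- mixer_pad (a joint): how far the sprung cup is pressed in along its axis, m: 0 = up, 0.010 = fully down on its stop (about 9 N needed); it springs back.
- coaster: round green coaster, fixed to the table, 90 mm in diameter, 5 mm thick. Origin: centre of its underside.
- barrel: small dark model barrel standing on end, 27 mm in diameter, 34 mm tall, loose bystander. Origin: centre of its base.
- roof_dome: small sand-coloured model dome on a square plate, 60 x 62 x 30 mm, loose bystander. Origin: centre of its underside.
- old_well: round model well on an earth-coloured base, 86 x 85 x 22 mm, loose bystander. Origin: centre of its underside.
Things that resemble listed ones, but are neither listed nor needed, are in the scene too. What is meant by the glue_bottle is not black, turquoise or yellow, and is the smaller of those in its own colour.

How it is judged:
On the way:
1. the gripped bottle stands in the cup, in line with it, and the cup is held fully down (value of joint mixer_pad above 0.0085 m and contact force between glue_bottle and the fingers above 1 N and z of glue_bottle in the frame of cup_floor between -0.004 and 0.004 m and distance between glue_bottle and cup_floor below 0.012 m and angle between the z axis of glue_bottle and the z axis of cup_floor, either way round below 0.2 rad), for 0.8 s.
At the end, for the whole second after the job is handed in: The bottle stands upright (within 0.1 rad), released and at rest on the green coaster, its axis within 32 mm of the coaster's centre; the mixer's cup is up again (less than 3 mm down) (horizontal distance between glue_bottle and coaster below 0.032 m and z of glue_bottle in the frame of coaster between 0.003 and 0.008 m and angle between glue_bottle's own z axis and vertical below 0.1 rad and linear speed of glue_bottle below 0.02 m/s and value of joint mixer_pad below 0.003 m); the robot touches nothing.
It fails at once if a loose bystander (barrel, dome, well) is moved more than 25 mm (distance of any of barrel, roof_dome, old_well from where it was at the start of the episode above 0.025 m).
It also fails if it takes over 51 s, if anything falls off the work surface, if the arm or the gripper's body presses on something with over 40 N, if the wrist force passes 120 N, or if a joint passes its speed limit or range.

## Robot

A 6-joint arm with a two-finger parallel gripper is mounted at the origin on a cart in front of the work surface, level with it; the furniture and walls round the work are solid. World frame = base frame: x ahead of the robot, y to its left, z up, the work surface at z = 0. Lengths are in m, angles in rad, forces in N, time in s.
With the tool pointing down it reaches from about 0.35 to 1 m from the base axis. Payload 7.1 kg.
Tool frame: the origin (TCP) lies between the finger pads; the fingertips stand 25 mm ahead of it and the grasp point (between the pads) lies 6 mm ahead of it (tips_ahead is the distance from the TCP to the fingertips, in m); z points along the fingers, y is the line along which they close (so a half turn about z gives the same grasp; the last joint's range is limited). The gripper opens to 85 mm and grips with 20 to 120 N. Pads are 22 mm wide; open, the fingers measure 114 mm over their backs; the gripper's body (76 mm by 85 mm) begins 54 mm behind the grasp point. The pads swing forward as they close: fully open they stand 13 mm farther back than shut.
Start: joints at [-1.232, 0.423, 1.63, -0, 1.089, -0.019], TCP at [0.219, -0.585, 0.256] pointing down, gripper open.
Joint ranges: [-3, 3], [-0.9, 2.11], [0.09, 2.58], [-1.31, 4.45], [0.11, 2.69], [-2.54, 2.54]. Speed limits (rad/s): [2.39, 2.39, 3.01, 3.14, 3.14, 3.14].

## Interface

Orientations are given as [roll, pitch, yaw] about the fixed x, y, z axes, in that order (R = Rz(yaw) Ry(pitch) Rx(roll)).
In Python, from bench import * gives the robot as it stands. The module is installed in compiled form; this text tells all that it offers.
- The arm moves only by the shell command python3 -m crank 'ROWS' [FORCE]. ROWS is JSON, one flat list of numbers, 7 for each row, row after row: the shift along the tool's x, y, z as a fraction of full scale, then the turn, a rotation vector about the tool's x, y, z as a fraction of full scale, then the closure, from -1 (fully open) to 1 (shut). A call has 1 to 5 rows; each row is the pose to reach, as a shift and turn from the pose commanded when the call began, along the tool's axes at that moment, turning the shorter way round; what a row does not reach only later rows make up. Full scale, the value 1, is 0.15 m for a shift and 360 degrees for a turn. A row lasts 1/8 s, in which the tool goes at most 62.5 mm and 10.7 degrees, less where a joint would pass 70% of its speed; a pose out of reach is approached as far as the arm can. A call with a number of a shift or a turn outside -1 to 1 is refused whole. A call with a gripper value outside its range is refused whole. The fingers move at their own pace and stop on an object; FORCE is the grip in N (left out, the last holds). Time passes only in rows, so rows that repeat a pose let the fingers close. It gives the time, the measured TCP pose, the force, the opening and the grip force at its end, in the units of the state.
- state(): the state, without advancing time (a new reading comes with each control period).
- grab_frame(name): name is "scene" or "top" or "wrist"; returns a dict with "frame" (480x640x3 uint8, red, green, blue), "range_z" (480x640 float32, m along the optical axis (not along the pixel's ray), 0 where there is no reading), "fovy" (degrees; the focal length in pixels is half the picture's height over the tangent of half this angle, whatever the lens; pixels are square), "cx", "cy" (the principal point, pixels), "k1" (the pictures are not rectified: a ray, as slopes to the right and down, at radius r is drawn at 1 + k1 r^2 times it, then the intrinsics apply), "xyz" and "rotation" of the camera in the world; the wrist camera has in their place "hand_eye" (4x4, takes a point from camera to tool coordinates, whose origin is the TCP and whose axes are the flange's). Camera axes: x right, y up, looking along -z (the intrinsics and any distortion apply to the point x, -y, -z); pixel columns grow to the right and rows downward; lengths in m; the calibration is good to about 2 mm. A picture is of the moment at which its call begins: read the wrist's pose just before it.
- finish_job(): hands the job in; it is judged then, once.
The state is a dict: "time": time; "qpos": joint angles; "dq": joint speeds; "joint_efforts": joint torques, N m; "tcp_pos": TCP position; "eef_rot": TCP orientation; "force": force on the tool from outside, world axes, zero at the start; "ft_torque": the same for the moment, N m; "opening": opening from 0.0 (shut) to 1.0 (fully open); "grip_force": force on a finger pad.
Only numpy, scipy, OpenCV 4.12 (cv2) and the standard library are available. Lean on these libraries where they do the work, as an engineer would, in place of code of your own. Each camera call takes 0.05 s, during which the arm holds its last target. There are 200 camera calls.

## Working session

There is one attempt and no reset: what is moved stays moved. The work goes in short steps, Python scripts to look and compute and a shell command to move; the robot and the scene stay as the last step left them, time stands still between calls to the robot, and variables do not carry over. Pictures are saved under pics/ and viewed, at most 10 in all, crops included, and the job is handed in when it is done.

```bash
mkdir -p pics; cat > h.py <<'E'
from bench import *
import numpy as np, cv2
from scipy.spatial.transform import Rotation as R
def snap(name):
    s=state(); f=grab_frame(name); f['s']=s
    if 'hand_eye' in f:
        T=np.eye(4); T[:3,:3]=rot(s['eef_rot']); T[:3,3]=s['tcp_pos']; M=T@np.array(f['hand_eye'])
    else:
        M=np.eye(4); r=np.array(f['rotation']); M[:3,:3]=r if r.shape==(3,3) else rot(r); M[:3,3]=f['xyz']
    f['M']=M; return f
def rot(e):
    e=np.array(e); return e if e.shape==(3,3) else R.from_euler('xyz',e).as_matrix()
def K(f):
    F=240/np.tan(np.radians(f['fovy'])/2); return np.array([[F,0,f['cx']],[0,F,f['cy']],[0,0,1.]])
def slopes(f,uv):
    return cv2.undistortPointsIter(np.array(uv,float).reshape(-1,1,2),K(f),np.array([f['k1'],0,0,0.]),None,None,(3,50,1e-9)).reshape(-1,2)
def ray(f,u,v):
    a,b=slopes(f,(u,v))[0]; return f['M'][:3,3],f['M'][:3,:3]@np.array([a,-b,-1.])
def pt(f,u,v):
    z=f['range_z'][int(round(v)),int(round(u))]; o,d=ray(f,u,v); return o+z*d
def atz(f,u,v,z):
    o,d=ray(f,u,v); return o+d*(z-o[2])/d[2]
def cloud(f):
    v,u=np.mgrid[:480,:640]; s=slopes(f,np.c_[u.ravel(),v.ravel()]); z=f['range_z'].ravel()
    P=np.c_[s[:,0]*z,-s[:,1]*z,-z]@f['M'][:3,:3].T+f['M'][:3,3]; P[z==0]=np.nan; return P.reshape(480,640,3)
def save(f,n): cv2.imwrite('pics/'+n,f['frame'][:,:,::-1])
def proj(f,P):
    p=f['M'][:3,:3].T@(np.array(P)-f['M'][:3,3]); x=np.array([p[0],-p[1],-p[2]])
    return cv2.projectPoints(x.reshape(1,3),np.zeros(3),np.zeros(3),K(f),np.array([f['k1'],0,0,0.]))[0].ravel()
E
python3 - <<'E'
from h import *
import pickle
for n in('scene','top'):
    f=snap(n); save(f,n+'0.png'); print(n,f['fovy'],f['k1'],f['xyz'],f['M'][:3,:3].round(3).tolist()); pickle.dump(f,open(n+'.pkl','wb'))
print(f['s'])
E
```

```text
scene 47.62726738238918 -0.04320680720768522 [0.02639792 0.65214114 0.88116082] [[-0.795, 0.424, -0.435], [-0.607, -0.573, 0.551], [-0.015, 0.702, 0.712]]
top 57.6277373248048 -0.04942479968935206 [0.39137012 0.05421544 0.96016246] [[0.016, 0.988, -0.154], [-1.0, 0.012, -0.028], [-0.025, 0.154, 0.988]]
{'time': 0.05, 'qpos': array([-1.23198346e+00,  4.23819825e-01,  1.63065686e+00, -2.44858869e-05,
        1.08863240e+00, -1.89928956e-02]), 'dq': array([ 9.54941450e-05, -1.81622541e-03, -2.43408525e-03,  1.02048563e-04,
       -7.01583329e-05,  3.40752527e-05]), 'joint_efforts': array([-1.20486027e-03, -5.58910024e+01, -2.82738286e+01, -1.05108875e-04,
        2.91905344e-03, -1.97173051e-06]), 'tcp_pos': array([ 0.21874486, -0.58494008,  0.25557181]), 'eef_rot': array([-3.14007608e+00, -7.12655336e-06,  3.57817129e-01]), 'force': array([-0.54211933, -0.94182154,  0.232386  ]), 'ft_torque': array([0.05285321, 0.01925845, 0.02996216]), 'grip_force': 0.0, 'opening': 1.0013570166588557}
```

View pics/scene0.png

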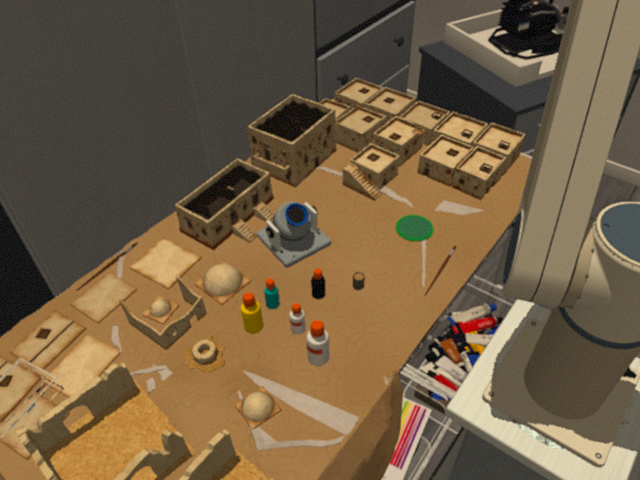

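View pics/top0.png

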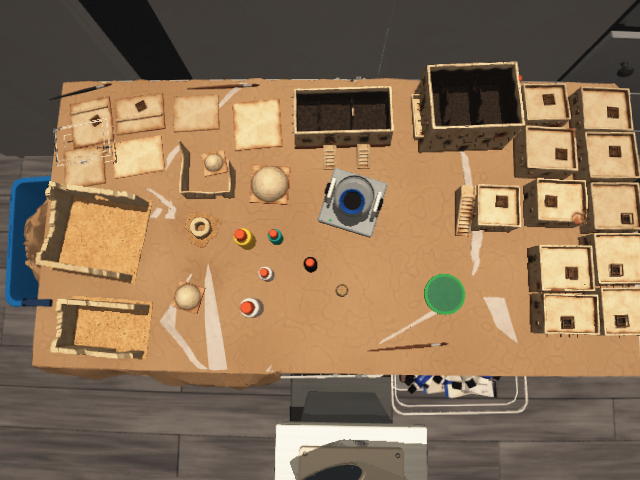

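The scene view shows a small white bottle at (297,318), a large white one at (318,343), and black (318,284), turquoise (272,294) and yellow (251,313) bottles. In the top view the two white ones are at (265,273) and (249,308). The small white one fits the description: it is white, and smaller than the other white one. The mixer cup is at top (352,201), the coaster at (445,294) and the barrel at (342,290).

Next I measure from both views and make one confirming crop.

```bash
python3 - <<'E'
from h import *
import pickle
S=pickle.load(open('scene.pkl','rb'));T=pickle.load(open('top.pkl','rb'))
def tri(a,b):
    (o,d),(p,e)=ray(S,*a),ray(T,*b); t=np.linalg.lstsq(np.c_[d,-e],p-o,rcond=None)[0]
    A=o+t[0]*d;B=p+t[1]*e; return ((A+B)/2).round(4),np.linalg.norm(A-B).round(4)
print('bottle cap tri',tri((297,308),(265,272)),'coaster',tri((414,228.5),(445,294)))
for n,f in(('S',S),('T',T)):
    C=cloud(f)
    hsv=cv2.cvtColor(f['frame'],cv2.COLOR_RGB2HSV).astype(int)
    X,Y,Z=C[...,0],C[...,1],C[...,2]
    g=(hsv[...,0]>45)&(hsv[...,0]<80)&(hsv[...,1]>120)&(Z<.03)&(Z>-.02)
    v,u=np.nonzero(g); (cu,cv),ax,an=cv2.fitEllipse(cv2.convexHull(np.c_[u,v].astype(np.int32)))
    print(n,'coaster',g.sum(),np.nanmean(C[g],0).round(4),cu,cv,atz(f,cu,cv,.005).round(4))
    b=(hsv[...,0]>100)&(hsv[...,0]<125)&(hsv[...,1]>120)&(Z>.05)&(Z<.14)
    b&=(abs(X-.60)<.15)&(abs(Y)<.15)
    v,u=np.nonzero(b); (cu,cv),ax,an=cv2.fitEllipse(cv2.convexHull(np.c_[u,v].astype(np.int32)))
    print(n,'cup',b.sum(),cu,cv,ax,an,np.nanmean(C[b],0).round(4),'center pt',pt(f,cu,cv).round(4))
    # bottle
    c=(297,308) if n=='S' else (265,272)
    print(n,'cap',pt(f,*c).round(4))
    m=np.zeros(X.shape,bool); P=pt(f,*c)
    m=(np.hypot(X-P[0],Y-P[1])<.025)&(Z>.06); print(n,'top pts',m.sum(),C[m].mean(0).round(4),Z[m].max().round(4))
    m=(np.hypot(X-P[0],Y-P[1])<.04)&(Z>.015);print(' bbox',C[m].min(0).round(3),C[m].max(0).round(3))
    for nm,c in (('black',(310,264) if n=='T' else (318,272)),('teal',(274,236)if n=='T' else (271,284)),('big',(248,308)if n=='T' else (317,327)),('barrel',(342,290)if n=='T' else (359,275)),('yellow',(241,235)if n=='T' else (250,299))): print(nm,pt(f,*c).round(3))
a=S['frame'][255:375,230:350]; a=cv2.resize(a,(480,480),interpolation=cv2.INTER_CUBIC)
b=T['frame'][150:250,300:400]; b=cv2.resize(b,(300,300),interpolation=cv2.INTER_CUBIC)
im=np.zeros((480,780,3),np.uint8); im[:,:480]=a; im[:300,480:]=b
cv2.imwrite('pics/crop1.png',im[:,:,::-1])
E
```

```text
bottle cap tri (array([0.4645, 0.1825, 0.0661]), np.float64(0.0027)) coaster (array([ 4.280e-01, -2.026e-01, -3.000e-04]), np.float64(0.0004))
S coaster 763 [ 0.4419 -0.2173  0.0046] 287.431640625 196.79208374023438 [ 0.7366 -0.1097  0.005 ]
S cup 224 282.2787170410156 330.1175842285156 (63.08447265625, 256.9488830566406) 6.7055559158325195 [0.6073 0.0037 0.0964] center pt [4.869e-01 2.042e-01 3.000e-04]
S cap [0.4586 0.1868 0.0748]
S top pts 87 [0.4616 0.1856 0.0695] 0.0767
 bbox [0.448 0.171 0.016] [0.477 0.198 0.077]
black [0.483 0.092 0.074]
teal [0.539 0.169 0.071]
big [0.388 0.215 0.104]
barrel [0.433 0.017 0.031]
yellow [0.533 0.233 0.092]
T coaster 383 [ 0.4292 -0.1958  0.0054] 395.326171875 263.7056579589844 [ 0.4927 -0.0939  0.005 ]
T cup 257 351.5998840332031 201.1558837890625 (25.212751388549805, 25.294397354125977) 72.22024536132812 [0.6076 0.0077 0.0981] center pt [0.6094 0.0073 0.0968]
T cap [0.465  0.1822 0.0732]
T top pts 69 [0.4646 0.184  0.0731] 0.0775
 bbox [0.451 0.17  0.015] [0.48  0.199 0.077]
black [0.482 0.09  0.076]
teal [0.54  0.166 0.074]
big [0.392 0.208 0.106]
barrel [0.433 0.023 0.028]
yellow [0.537 0.23  0.098]
```

View pics/crop1.png

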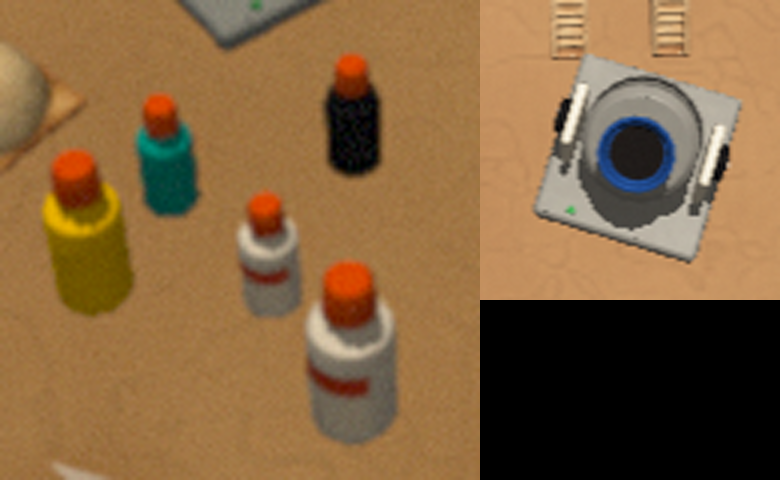

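The crop confirms it: the small white bottle with the red band and orange cap is at crop (268,255), clearly smaller than the white one beside it. The mixer's cup opens toward the robot and the mixer is slightly yawed. Now I plan the overhead approach and the mixer yaw.

```bash
cat >> h.py <<'E'
def pose(x,y,z,yaw,tilt=0.):
    """tool pointing down, yaw about z, then tool z leaning by tilt towards tool x"""
    return np.array([x,y,z]),(R.from_euler('z',yaw)*R.from_euler('x',np.pi)*R.from_euler('y',tilt)).as_matrix()
def plan(p,Rt,frm=None):
    s=state(); p0,R0=(np.array(s['tcp_pos']),rot(s['eef_rot'])) if frm is None else frm
    print('shift/0.15',(R0.T@(p-p0)/.15).round(4),'turn/360',(R.from_matrix(R0.T@Rt).as_rotvec()/2/np.pi).round(4))
E
python3 - <<'E'
from h import *
import pickle
T=pickle.load(open('top.pkl','rb'))
c=[atz(T,*p,.018)[:2] for p in((335.3,168.7),(319,221),(370.7,236.7),(387,184))]
print(np.array(c).round(4),'centre',np.mean(c,0))
for i in range(4):
    d=c[(i+1)%4]-c[i]; print(np.linalg.norm(d).round(4),np.degrees(np.arctan2(d[1],d[0])).round(1))
f=snap('wrist'); print(np.array(f['hand_eye']).round(3),f['fovy'])
print(f['M'].round(3))
plan(*pose(.42,-.2,.26,0)); plan(*pose(.40,.06,.26,0))
E
```

```text
[[ 0.7039  0.0397]
 [ 0.5837  0.0746]
 [ 0.55   -0.0389]
 [ 0.6694 -0.0757]] centre [ 6.26744535e-01 -8.35691723e-05]
0.1251 163.8
0.1184 -106.6
0.125 -17.1
0.1204 73.4
[[-0.     0.945  0.326  0.084]
 [ 1.     0.001 -0.001  0.   ]
 [-0.001  0.326 -0.945 -0.117]
 [ 0.     0.     0.     1.   ]] 65.0259546073474
[[ 0.35   0.886  0.305  0.298]
 [-0.937  0.331  0.114 -0.556]
 [-0.    -0.326  0.945  0.372]
 [ 0.     0.     0.     1.   ]]
shift/0.15 [ 2.1556 -1.9345 -0.0262] turn/360 [-0.0002  0.      0.0569]
shift/0.15 [ 2.6377 -3.6047 -0.0241] turn/360 [-0.0002  0.      0.0569]
```

The plate edges put the mixer yaw at about -16.5° (front towards azimuth 163.5°), and the sides of about 120–125 mm are plausible. I'll move to a view pose near (.48,.08,.30).

```bash
r='0.8,-0.89,-0.07,0,0,0,-1'; python3 -m crank '[0.8,-0.89,-0.07,0,0,0,-1,0.8,-0.89,-0.07,0,0,0,-1,0.8,-0.89,-0.07,0,0,0,-1,0.8,-0.89,-0.07,0,0,0,-1]' 60; python3 -m crank '[0.8,-0.89,-0.07,0,0,0,-1,0.8,-0.89,-0.07,0,0,0,-1,0.8,-0.89,-0.07,0,0,0,-1,0.8,-0.89,-0.07,0,0,0,-1]'; python3 -m crank '[0.8,-0.89,-0.07,0,0,0,-1,0.8,-0.89,-0.07,0,0,0,-1,0.8,-0.89,-0.07,0,0,0,-1,0.8,-0.89,-0.07,0,0,0,-1]'; python3 -m crank '[0.8,-0.89,-0.07,0,0,0.057,-1,0.8,-0.89,-0.07,0,0,0.057,-1,0.8,-0.89,-0.07,0,0,0.057,-1,0.8,-0.89,-0.07,0,0,0.057,-1,0.8,-0.89,-0.07,0,0,0.057,-1]'
python3 - <<'E'
from h import *
import pickle
f=snap('wrist'); save(f,'w1.png'); pickle.dump(f,open('w1.pkl','wb')); print(f['s']['dq'].round(4),f['s']['tcp_pos'],f['s']['time'])
plan(*pose(.48,.14,.30,0))
E
```

```text
time: 0.65
tcp_pos: [0.2852, -0.4152, 0.2669]
eef_rot: [-3.14, -0.0, 0.361]
force: [0.1, -1.0, -0.0]
opening: 0.998
grip_force: 0.0
time: 1.15
tcp_pos: [0.3511, -0.2493, 0.2776]
eef_rot: [3.141, -0.0, 0.362]
force: [0.8, -0.1, -0.3]
opening: 1.0
grip_force: 0.0
time: 1.65
tcp_pos: [0.4174, -0.0828, 0.2881]
eef_rot: [3.141, -0.001, 0.362]
force: [0.4, -0.3, 1.3]
opening: 0.997
grip_force: 0.0
time: 2.28
tcp_pos: [0.4818, 0.0817, 0.2978]
eef_rot: [3.141, 0.001, 0.0]
force: [-0.3, 0.1, 0.2]
opening: 1.0
grip_force: 0.0
[-0.0249 -0.0149  0.0238 -0.0031  0.0031 -0.0041] [0.48179042 0.08170449 0.29783833] 2.275
shift/0.15 [-0.0093 -0.392  -0.0151] turn/360 [ 0.0001  0.0002 -0.0002]
```

View pics/w1.png

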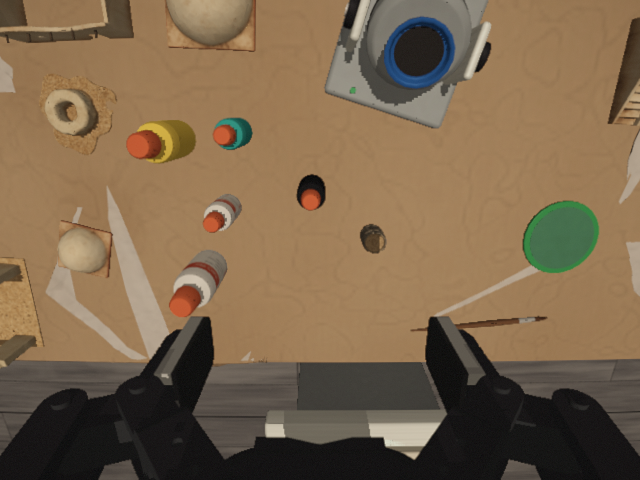

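The wrist view shows the target's cap at (213,222), the cup's rim ellipse at (419,52), the coaster at (561,236), the barrel at (373,238) and the black bottle at (311,192). I'll take a second wrist view from a shifted place for triangulation.

```bash
python3 -m crank '[0.25,-0.5,-0.1,0,0,0,-0.4,0.25,-0.5,-0.1,0,0,0,-0.4,0.25,-0.5,-0.1,0,0,0,-0.4,0.25,-0.5,-0.1,0,0,0,-0.4]'
cat > m.py <<'E'
from h import *
import pickle
f2=snap('wrist'); pickle.dump(f2,open('w2.pkl','wb')); save(f2,'w2.png'); f1=pickle.load(open('w1.pkl','rb'))
S=pickle.load(open('scene.pkl','rb'));T=pickle.load(open('top.pkl','rb'))
def ell(f,h,P,rad,sm=120):
    hsv=cv2.cvtColor(f['frame'],cv2.COLOR_RGB2HSV).astype(int)
    m=((hsv[...,0]>=h[0])&(hsv[...,0]<=h[1])&(hsv[...,1]>sm)&(hsv[...,2]>60))
    u0,v0=proj(f,P); vv,uu=np.mgrid[:480,:640]; m&=np.hypot(uu-u0,vv-v0)<rad
    n,l,st,ce=cv2.connectedComponentsWithStats(m.astype(np.uint8))
    i=1+st[1:,4].argmax(); c=max(cv2.findContours((l==i).astype(np.uint8),cv2.RETR_EXTERNAL,cv2.CHAIN_APPROX_NONE)[0],key=len)
    (cu,cv_),ax,an=cv2.fitEllipse(c); return cu,cv_,np.round(ax,1),st[i,4]
def tri(L):
    A=np.zeros((3,3));b=np.zeros(3)
    for f,(u,v) in L:
        o,d=ray(f,u,v); d=d/np.linalg.norm(d); Q=np.eye(3)-np.outer(d,d); A+=Q;b+=Q@o
    X=np.linalg.solve(A,b); return X.round(4),[np.hypot(*(proj(f,X)-np.array(p))).round(1) for f,p in L]
for nm,h,P,rw,rs in(('coaster',(45,85),(.43,-.2,.005),70,35),('cuprim',(100,125),(.605,.007,.1),70,30),('cap',(0,14),(.463,.184,.07),22,9)):
    e=[(f,ell(f,h,P,r,190 if nm=='cap' else 120)) for f,r in((f1,rw),(f2,rw),(S,rs),(T,rs))]
    print(nm,[(round(x[0],1),round(x[1],1),x[2],x[3]) for _,x in e])
    print('  wrist pair',tri([(f,x[:2]) for f,x in e[:2]]),'wide pair',tri([(f,x[:2]) for f,x in e[2:]]),'all',tri([(f,x[:2]) for f,x in e]))
E
python3 m.py
```

```text
time: 2.82
tcp_pos: [0.5182, 0.1562, 0.3127]
eef_rot: [3.141, 0.002, -0.001]
force: [-0.5, -0.7, 0.0]
opening: 0.699
grip_force: 0.0
coaster [(560.3, 236.5, array([64.8, 79.1]), np.int32(1095)), (604.8, 259.9, array([58. , 74.6]), np.int32(937)), (414.2, 227.6, array([25.1, 36.6]), np.int32(722)), (444.0, 293.7, array([38.8, 40.7]), np.int32(383))]
  wrist pair (array([ 0.4306, -0.2015,  0.0031]), [np.float64(0.0), np.float64(0.0)]) wide pair (array([ 0.4276, -0.1995,  0.0051]), [np.float64(0.5), np.float64(0.6)]) all (array([ 0.4293, -0.202 ,  0.0017]), [np.float64(0.9), np.float64(0.9), np.float64(0.8), np.float64(1.0)])
cuprim [(418.8, 52.3, array([65.4, 73.9]), np.int32(1786)), (499.4, 102.9, array([55.2, 69.9]), np.int32(1511)), (296.4, 214.4, array([21.1, 22.8]), np.int32(200)), (351.6, 201.1, array([24.5, 24.7]), np.int32(246))]
  wrist pair (array([0.6106, 0.0044, 0.0979]), [np.float64(0.2), np.float64(0.2)]) wide pair (array([0.6076, 0.0067, 0.1   ]), [np.float64(0.6), np.float64(0.6)]) all (array([0.6097, 0.0051, 0.098 ]), [np.float64(1.5), np.float64(1.8), np.float64(0.8), np.float64(1.1)])
cap [(215.0, 219.8, array([14.2, 15.8]), np.int32(109)), (291.9, 251.2, array([14.7, 17.2]), np.int32(201)), (295.8, 307.6, array([ 7.7, 10.5]), np.int32(74)), (263.6, 272.2, array([6.6, 7.4]), np.int32(47))]
  wrist pair (array([0.4656, 0.1835, 0.0591]), [np.float64(1.1), np.float64(1.1)]) wide pair (array([0.4642, 0.1851, 0.0701]), [np.float64(0.4), np.float64(0.4)]) all (array([0.4665, 0.1833, 0.0647]), [np.float64(2.5), np.float64(0.2), np.float64(0.8), np.float64(1.5)])
```

```bash
cat > m2.py <<'E'
from h import *
import pickle
from scipy.optimize import least_squares
for n in('w1','w2','top','scene'):
    f=pickle.load(open(n+'.pkl','rb')); C=cloud(f); X,Y,Z=np.moveaxis(C,-1,0)
    m=(np.hypot(X-.611,Y-.005)<.017)&(Z>.07)&(Z<.13); P=C[m]
    c=np.median(P,0)
    for _ in range(3):
        U,s,V=np.linalg.svd(P-P.mean(0),full_matrices=False); nn=V[2]*np.sign(V[2][2]); r=(P-P.mean(0))@nn; P=P[abs(r)<max(.0015,2*r.std())] 
    q=P.mean(0); print(n,'floor',len(P),'tilt',np.degrees(np.arccos(nn[2])).round(1),'az',np.degrees(np.arctan2(nn[1],nn[0])).round(1),'rms',r.std().round(4),'mean',q.round(4), 'z at .611,.005', (q[2]-(nn[0]*(.611-q[0])+nn[1]*(.005-q[1]))/nn[2]).round(4))
    # rim: points above floor plane inside rim zone, circle fit in-plane using axis az163.5, tilt30
    a=np.radians(163.5); ax=np.array([.5*np.cos(a),.5*np.sin(a),.866]); ey=np.array([-np.sin(a),np.cos(a),0]); ex=np.cross(ey,ax)
    c0=np.array([.611,.005,.096]); D=C-c0; h=D@ax; x=D@ex; y=D@ey; hsv=cv2.cvtColor(f['frame'],cv2.COLOR_RGB2HSV).astype(int)
    b=(hsv[...,0]>98)&(hsv[...,0]<127)&(hsv[...,1]>110)&(np.hypot(x,y)<.04)&(h>.002)&(h<.012)
    fit=least_squares(lambda p:np.hypot(x[b]-p[0],y[b]-p[1])-p[2],[0,0,.025],loss='soft_l1',f_scale=.001).x
    print('   rim n',b.sum(),'h',h[b].mean().round(4),h[b].max().round(4),'circle',fit.round(4),'floor centre',(c0+ex*fit[0]+ey*fit[1]).round(4))
    # bottle
    m=(np.hypot(X-.465,Y-.184)<.028)&(Z>.012)&(Z<.042); B=C[m]
    fit=least_squares(lambda p:np.hypot(B[:,0]-p[0],B[:,1]-p[1])-.015,[.465,.184],loss='soft_l1',f_scale=.001)
    m2=(np.hypot(X-.465,Y-.184)<.028)&(Z>.06);D=C[m2]
    fc=least_squares(lambda p:np.hypot(D[:,0]-p[0],D[:,1]-p[1])-.0095*1,[.465,.184],loss='soft_l1',f_scale=.001)
    print('   bottle body',m.sum(),fit.x.round(4),'cap',m2.sum(),fc.x.round(4),D.mean(0).round(4),'top',np.percentile(D[:,2],95).round(4))
    t=(np.hypot(X-.465,Y-.184)<.05)&(np.hypot(X-.465,Y-.184)>.03)&(abs(Z)<.02); print('   table z',np.median(Z[t]).round(4))
plan(*pose(.4645,.184,.15,0))
E
python3 m2.py
```

```text
w1 floor 1752 tilt 30.0 az 162.4 rms 0.0006 mean [0.6115 0.005  0.0954] z at .611,.005 0.0951
   rim n 1144 h 0.0044 0.0074 circle [-0.0004  0.0002  0.0242] floor centre [0.6112 0.0047 0.0962]
   bottle body 252 [0.4659 0.1835] cap 346 [0.4647 0.1845] [0.4677 0.182  0.0709] top 0.0745
   table z -0.0001
w2 floor 1366 tilt 30.2 az 162.9 rms 0.0007 mean [0.6114 0.005  0.0954] z at .611,.005 0.0952
   rim n 972 h 0.0044 0.0074 circle [-0.0005 -0.0002  0.0242] floor centre [0.6115 0.0051 0.0963]
   bottle body 199 [0.4657 0.1833] cap 286 [0.4643 0.1837] [0.4682 0.1829 0.0711] top 0.0744
   table z 0.0
top floor 236 tilt 30.6 az 165.1 rms 0.0013 mean [0.6115 0.0049 0.0977] z at .611,.005 0.0975
   rim n 181 h 0.0058 0.0108 circle [-0.     -0.0023  0.0236] floor centre [0.6117 0.0072 0.096 ]
   bottle body 31 [0.4654 0.1852] cap 69 [0.4659 0.1869] [0.4646 0.184  0.0731] top 0.0767
   table z 0.0015
scene floor 197 tilt 34.9 az 163.4 rms 0.0021 mean [0.6112 0.0047 0.0958] z at .611,.005 0.0956
   rim n 119 h 0.0047 0.0095 circle [0.0013 0.0011 0.0235] floor centre [0.6096 0.0042 0.0954]
   bottle body 148 [0.4649 0.1814] cap 87 [0.4647 0.1817] [0.4616 0.1856 0.0695] top 0.0748
   table z 0.0005
shift/0.15 [-0.3565 -0.185   1.0859] turn/360 [ 0.0001  0.0002 -0.0002]
```

All views agree. Bottle axis (.4655,.1835), top .0745 against 74 mm given. Cup floor centre (.6113,.005,.096), tilt 30°, azimuth 163°. Coaster (.4295,-.2015). Descending onto the bottle.

```bash
python3 -m crank '[-0.35,-0.18,0.9,0,0,0,-0.4,-0.35,-0.18,0.9,0,0,0,-0.4,-0.35,-0.18,0.9,0,0,0,-0.4,-0.35,-0.18,0.9,0,0,0,-0.4]'; python3 -c "
from h import *
plan(*pose(.4655,.1835,.037,0))"
```

```text
time: 3.38
tcp_pos: [0.4646, 0.1837, 0.1769]
eef_rot: [3.14, 0.004, -0.0]
force: [-0.2, 1.1, -0.3]
opening: 0.699
grip_force: 0.0
shift/0.15 [ 9.900e-03 -3.000e-04  9.326e-01] turn/360 [ 0.0003  0.0007 -0.0001]
```

```bash
python3 -m crank '[0.006,0,0.4,0,0,0,-0.4,0.006,0,0.7,0,0,0,-0.4,0.006,0,0.93,0,0,0,-0.4,0.006,0,0.93,0,0,0,-0.4,0.006,0,0.93,0,0,0,-0.4]'; python3 -m crank '[0,0,0,0,0,0,0.6,0,0,0,0,0,0,0.6,0,0,0,0,0,0,0.6,0,0,0,0,0,0,0.6,0,0,0,0,0,0,0.6]' 60
```

```text
time: 4.0
tcp_pos: [0.469, 0.185, 0.0405]
eef_rot: [-3.141, -0.002, -0.001]
force: [0.1, -0.2, 0.4]
opening: 0.703
grip_force: 0.0
time: 4.62
tcp_pos: [0.4685, 0.1852, 0.0406]
eef_rot: [-3.141, -0.003, -0.0]
force: [-1.0, -1.6, 10.6]
opening: 0.333
grip_force: 58.5
```

```bash
python3 -c "
from h import *
f=snap('wrist'); save(f,'w3.png'); print(f['s']['tcp_pos'],f['s']['eef_rot'],f['s']['opening']*85)"
```

```text
[0.46849833 0.18522999 0.040573  ] [-3.14074560e+00 -2.68313765e-03 -6.42801964e-05] 28.306865378830015
```

View pics/w3.png

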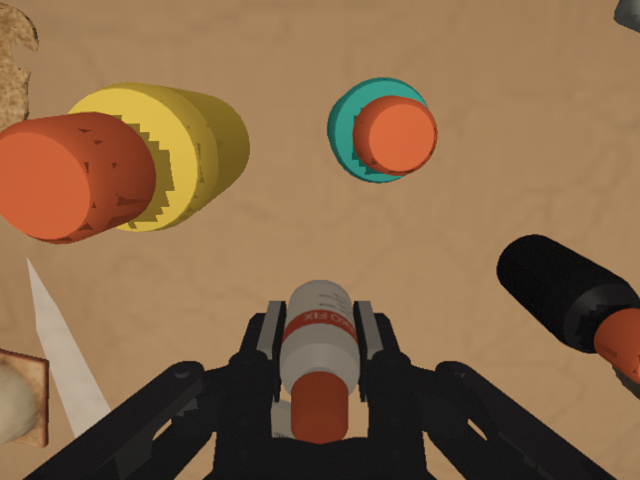

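The gripper holds the small white bottle at (320,350), centred and in line with the fingers. Neighbours are untouched. In the tool frame the base sits about 40.6 mm ahead of the TCP and about -3 mm in tool x. Lifting.

```bash
python3 -m crank '[0,0,-0.3,0,0,0,0.6,0,0,-0.7,0,0,0,0.6,0,0,-1,0,0,0,0.6,0,0,-1,0,0,0,0.6,0,0,-1,0,0,0,0.6]'; python3 - <<'E'
from h import *
import pickle
f=snap('wrist'); pickle.dump(f,open('w4.pkl','wb')); s=f['s']; Rt=rot(s['eef_rot']); C=(cloud(f)-s['tcp_pos'])@Rt
X,Y,Z=np.moveaxis(C,-1,0); hsv=cv2.cvtColor(f['frame'],cv2.COLOR_RGB2HSV).astype(int)
m=(abs(Y)<.014)&(abs(X)<.03)&(Z<.05)&(Z>-.045); o=m&(hsv[...,1]>180)&(hsv[...,0]<12)&(Z<-.015)
print('cap top z',np.percentile(Z[o],[2,10]),'cap y',Y[o].mean())
b=m&(Z>.005)&(abs(Y)<.012); print('body z max',np.percentile(Z[b],[50,98,100]),b.sum())
from scipy.optimize import least_squares
for lo,hi in((0,.015),(.015,.03),(.03,.045)):
    k=m&(Z>lo)&(Z<hi)&(abs(Y)<.013); P=C[k]
    if k.sum()>20: print(lo,k.sum(),'x',np.median(np.array(P[:,0])-np.sqrt(.015**2-P[:,1]**2)).round(4))
def tgt(st,off=(-.003,0,.0406)):
    p,Rm=pose(0,0,0,np.radians(-17),np.radians(30)); a=-Rm[:,2]; F=np.array([.6113,.005,.096])
    return F+a*st-Rm@np.array(off),Rm
plan(*tgt(.08)); print(tgt(.08)[0])
E
```

```text
time: 5.3
tcp_pos: [0.467, 0.1848, 0.1889]
eef_rot: [-3.142, -0.0, -0.0]
force: [-0.2, -0.1, -0.7]
opening: 0.332
grip_force: 59.4
cap top z [-0.03362965 -0.03315516] cap y 0.0004444249560267646
body z max [0.01965016 0.03889627 0.04113865] 2187
0 1346 x -0.0025
0.015 994 x -0.0025
0.03 517 x -0.0027
shift/0.15 [ 0.5969  1.0849 -0.0926] turn/360 [-0.0122  0.0829  0.0461]
[0.55611938 0.02187041 0.20194266]
```

The bottle in the hand measures base 40.5 mm ahead, x -2.6 mm, untilted. Moving to above the cup.

```bash
python3 -m crank '[0.1,0.3,-0.3,0,0,0,0.6,0.1,0.7,-0.3,0,0,0,0.6,0.4,1,-0.3,-0.006,0.04,0.023,0.6,0.5,1,-0.2,-0.0122,0.0829,0.0461,0.6,0.6,1,-0.1,-0.0122,0.0829,0.0461,0.6]'; python3 -m crank '[0,0,0,0,0,0,0.6,0,0,0,0,0,0,0.6,0,0,0,0,0,0,0.6]'
cat > t.py <<'E'
from h import *
import sys
def tgt(st,off=(-.0026,0,.0406)):
    p,Rm=pose(0,0,0,np.radians(-17),np.radians(30)); a=-Rm[:,2]; F=np.array([.6113,.005,.096])
    return F+a*st-Rm@np.array(off),Rm
s=state(); p,Rm=tgt(0); print('bottle base in cup frame (tool axes), mm',(Rm.T@(s['tcp_pos']-p)*1000).round(1),'F',s['force'].round(1),s['grip_force'],s['time'])
for st in map(float,sys.argv[1:]): print(st,end=' '); plan(*tgt(st))
E
python3 t.py .02 .003 -.01
```

```text
time: 5.98
tcp_pos: [0.5502, 0.0288, 0.2073]
eef_rot: [3.11, -0.425, -0.242]
force: [0.1, -1.4, -0.1]
opening: 0.329
grip_force: 59.5
time: 6.35
tcp_pos: [0.5521, 0.0298, 0.2101]
eef_rot: [3.11, -0.425, -0.238]
force: [0.0, -0.4, 0.1]
opening: 0.327
grip_force: 59.5
bottle base in cup frame (tool axes), mm [ -0.9  -6.4 -90.1] F [ 0.  -0.4  0.1] 59.5286261709407 6.35
0.02 shift/0.15 [0.049  0.0421 0.4648] turn/360 [0.0007 0.0156 0.0086]
0.003 shift/0.15 [0.0601 0.0419 0.5776] turn/360 [0.0007 0.0156 0.0086]
-0.01 shift/0.15 [0.0686 0.0417 0.6638] turn/360 [0.0007 0.0156 0.0086]
```

```bash
python3 -m crank '[0.049,0.042,0.2,0.0007,0.0156,0.0086,0.6,0.049,0.042,0.465,0.0007,0.0156,0.0086,0.6,0.049,0.042,0.465,0.0007,0.0156,0.0086,0.6,0.049,0.042,0.465,0.0007,0.0156,0.0086,0.6,0.049,0.042,0.465,0.0007,0.0156,0.0086,0.6]'; python3 t.py .003 -.01
python3 - <<'E'
from h import *
f=snap('wrist'); g=snap('top');h=snap('scene'); im=np.zeros((480,800,3),np.uint8); im[:360,:480]=cv2.resize(f['frame'],(480,360))
im[:240,480:800]=cv2.resize(g['frame'][140:260,280:440],(320,240)); im[240:,480:800]=cv2.resize(h['frame'][150:270,220:380],(320,240)); cv2.imwrite('pics/a1.png',im[:,:,::-1])
E
```

```text
time: 6.98
tcp_pos: [0.5893, 0.0059, 0.1615]
eef_rot: [-3.128, -0.5, -0.292]
force: [-0.1, -0.4, -0.7]
opening: 0.329
grip_force: 59.5
bottle base in cup frame (tool axes), mm [ 11.7   5.6 -26.8] F [-0.1 -0.4 -0.7] 59.52262136852369 6.975
0.003 shift/0.15 [-0.0743 -0.035   0.1609] turn/360 [-0.0025  0.0037  0.0006]
-0.01 shift/0.15 [-0.0723 -0.0337  0.2476] turn/360 [-0.0025  0.0037  0.0006]
```

View pics/a1.png

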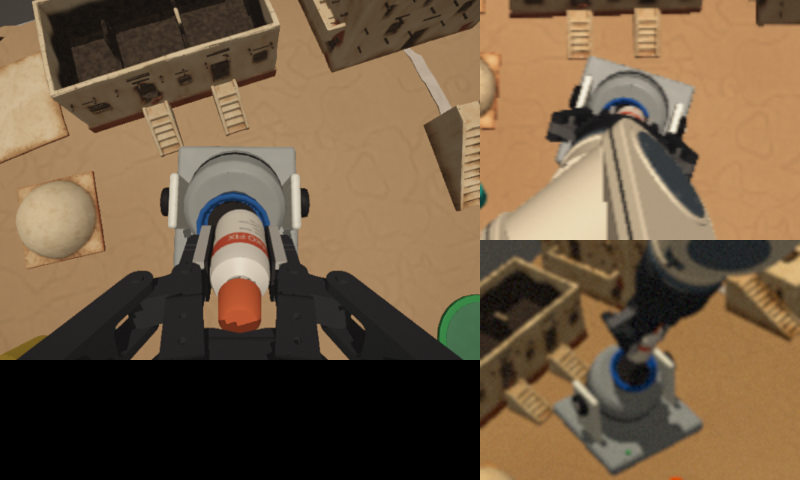

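The wrist view shows the bottle base over the cup at about (238,215), with fingers clear of the rim. There is still an offset of about 12 mm, so I correct it before lowering.

```bash
python3 -m crank '[-0.074,-0.035,0.05,-0.0025,0.0037,0.0006,0.6,-0.074,-0.035,0.05,-0.0025,0.0037,0.0006,0.6,-0.074,-0.035,0.05,-0.0025,0.0037,0.0006,0.6]'; python3 t.py ; python3 -m crank '[0,0,0,0,0,0,0.6,0,0,0,0,0,0,0.6,0,0,0,0,0,0,0.6]'; python3 t.py .003 -.01
```

```text
time: 7.5
tcp_pos: [0.5897, 0.0053, 0.159]
eef_rot: [-3.13, -0.498, -0.291]
force: [-0.6, -1.1, 0.4]
opening: 0.327
grip_force: 59.5
bottle base in cup frame (tool axes), mm [ 10.9   6.1 -24.3] F [-0.6 -1.1  0.4] 59.52386691933498 7.5
time: 7.88
tcp_pos: [0.5898, 0.0053, 0.159]
eef_rot: [-3.13, -0.498, -0.291]
force: [-0.1, 0.0, -0.6]
opening: 0.33
grip_force: 59.5
bottle base in cup frame (tool axes), mm [ 11.    6.  -24.3] F [-0.1  0.  -0.6] 59.52394125983119 7.875
0.003 shift/0.15 [-0.0694 -0.0386  0.1441] turn/360 [-0.0023  0.0041  0.0008]
-0.01 shift/0.15 [-0.0672 -0.0374  0.2307] turn/360 [-0.0023  0.0041  0.0008]
```

```bash
python3 -c "
from h import *
s=state();print(s['qpos'].round(3),s['dq'].round(3),s['joint_efforts'].round(1),s['force'],s['ft_torque'])"; python3 -m crank '[-0.05,0,0,0,0,0,0.6,-0.05,0,0,0,0,0,0.6,-0.05,0,0,0,0,0,0.6]'; python3 t.py .003; python3 -c "
from h import *
s=state();print(s['qpos'].round(3))"
```

```text
[ 0.061  0.408  2.062 -0.674  0.249  2.541] [-0.001 -0.001  0.    -0.001 -0.    -0.001] [ -0.  -46.  -19.3  -0.4  -1.2   0. ] [-0.12154587  0.04726306 -0.59496411] [0.13006001 0.27534035 0.04763597]
time: 8.25
tcp_pos: [0.5843, 0.006, 0.1572]
eef_rot: [-3.128, -0.494, -0.29]
force: [0.9, -0.5, -0.7]
opening: 0.327
grip_force: 59.5
bottle base in cup frame (tool axes), mm [  5.4   7.  -25.4] F [ 0.9 -0.5 -0.7] 59.52871292363852 8.25
0.003 shift/0.15 [-0.031  -0.0442  0.1514] turn/360 [-0.0027  0.0048  0.0009]
[ 0.061  0.405  2.073 -0.673  0.243  2.54 ]
```

Joint 6 has hit its range (2.54), which is why the correction stalled. The remedy is to back off along the axis and turn the tool half round about its own z. The bottle is round, so the grasp is equivalent.

```bash
python3 -m crank '[-0.03,-0.03,-0.3,0,0,-0.03,0.6,-0.03,-0.03,-0.3,0,0,-0.06,0.6,-0.03,-0.03,-0.3,0,0,-0.089,0.6,-0.03,-0.03,-0.3,0,0,-0.118,0.6,-0.03,-0.03,-0.3,0,0,-0.148,0.6]'; python3 -m crank '[0,0,0,0,0,-0.03,0.6,0,0,0,0,0,-0.06,0.6,0,0,0,0,0,-0.089,0.6,0,0,0,0,0,-0.118,0.6,0,0,0,0,0,-0.148,0.6]';  python3 -m crank '[0,0,0,0,0,-0.03,0.6,0,0,0,0,0,-0.06,0.6,0,0,0,0,0,-0.089,0.6,0,0,0,0,0,-0.118,0.6,0,0,0,0,0,-0.148,0.6]'; sed -i 's/radians(-17),np.radians(30)/radians(163),np.radians(-30)/' t.py; echo "print(s['qpos'].round(3))">>t.py; python3 t.py .03
```

```text
time: 8.88
tcp_pos: [0.5613, 0.0169, 0.1949]
eef_rot: [2.739, -0.295, 0.709]
force: [-0.4, -0.0, -1.0]
opening: 0.332
grip_force: 59.5
time: 9.5
tcp_pos: [0.5612, 0.0169, 0.1948]
eef_rot: [2.663, 0.126, 1.547]
force: [0.2, 0.8, -0.3]
opening: 0.332
grip_force: 59.5
time: 10.12
tcp_pos: [0.5612, 0.0169, 0.1948]
eef_rot: [2.948, 0.457, 2.461]
force: [-0.3, -0.1, -0.5]
opening: 0.328
grip_force: 59.5
bottle base in cup frame (tool axes), mm [ -7.5  -3.2 -70.6] F [-0.3 -0.1 -0.5] 59.533316935412586 10.125
0.03 shift/0.15 [0.0453 0.002  0.2725] turn/360 [ 0.0018 -0.0052 -0.0546]
[ 0.089  0.306  2.1   -0.558  0.312 -0.35 ]
```

```bash
python3 -m crank '[0.045,0.002,0.272,0.0018,-0.0052,-0.0546,0.6,0.045,0.002,0.272,0.0018,-0.0052,-0.0546,0.6,0.045,0.002,0.272,0.0018,-0.0052,-0.0546,0.6,0.045,0.002,0.272,0.0018,-0.0052,-0.0546,0.6,0.045,0.002,0.272,0.0018,-0.0052,-0.0546,0.6]';python3 t.py .003 -.01
```

```text
time: 10.75
tcp_pos: [0.5757, 0.016, 0.1566]
eef_rot: [3.137, 0.525, 2.836]
force: [-0.2, -0.6, -0.2]
opening: 0.328
grip_force: 59.5
bottle base in cup frame (tool axes), mm [ -0.6   0.1 -30.5] F [-0.2 -0.6 -0.2] 59.53173654153943 10.75
0.003 shift/0.15 [ 0.0043 -0.0009  0.1834] turn/360 [ 0.0001  0.0002 -0.0013]
-0.01 shift/0.15 [ 0.0044 -0.0009  0.2701] turn/360 [ 0.0001  0.0002 -0.0013]
[ 0.1    0.401  2.101 -0.925  0.244 -0.305]
```

Aligned within 1 mm. Lowering to just above the floor, then checking.

```bash
python3 -m crank '[0.004,0,0.09,0,0,-0.0013,0.6,0.004,0,0.183,0,0,-0.0013,0.6,0.004,0,0.183,0,0,-0.0013,0.6,0.004,0,0.183,0,0,-0.0013,0.6]' 80;python3 t.py -.01
```

```text
time: 11.25
tcp_pos: [0.5879, 0.0121, 0.1323]
eef_rot: [-3.141, 0.524, 2.847]
force: [-0.4, -0.1, -0.5]
opening: 0.325
grip_force: 78.8
bottle base in cup frame (tool axes), mm [ 0.4 -0.  -3. ] F [-0.4 -0.1 -0.5] 78.83116395561956 11.25
-0.01 shift/0.15 [-0.0029  0.      0.0869] turn/360 [-0.      0.      0.0003]
[ 0.089  0.463  2.084 -1.078  0.215 -0.167]
```

```bash
python3 - <<'E'
from h import *
f=snap('wrist'); g=snap('top');h=snap('scene'); im=np.zeros((480,800,3),np.uint8); im[:360,:480]=cv2.resize(f['frame'],(480,360))
im[:240,480:800]=cv2.resize(g['frame'][140:260,280:440],(320,240)); im[240:,480:800]=cv2.resize(h['frame'][170:240,245:338],(320,240),interpolation=cv2.INTER_CUBIC); cv2.imwrite('pics/a2.png',im[:,:,::-1])
E
```

```text
(no output)
```

View pics/a2.png

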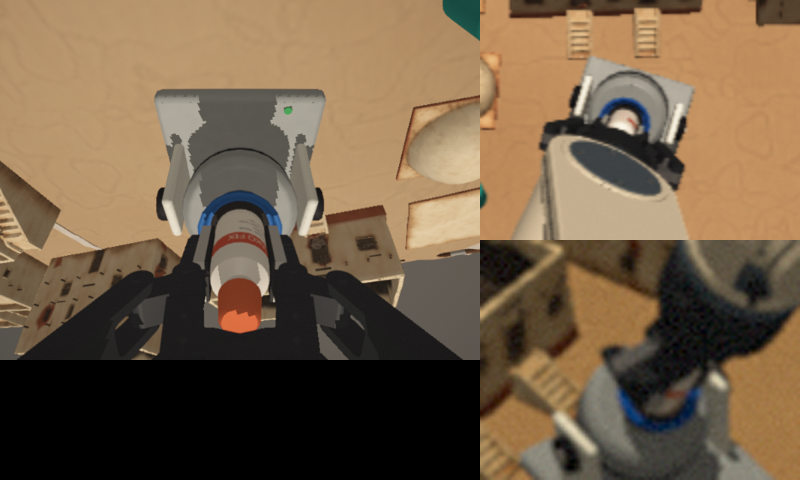

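The bottle is in the blue ring at wrist (240,215), with equal gaps on both sides. Pressing in small steps while watching the force.

```bash
python3 -m crank '[-0.002,0,0.02,0,0,0,0.6,-0.002,0,0.045,0,0,0,0.6,-0.002,0,0.06,0,0,0,0.6,-0.002,0,0.075,0,0,0,0.6,-0.002,0,0.085,0,0,0,0.6]'; python3 t.py
```

```text
time: 12.02
tcp_pos: [0.5946, 0.0103, 0.1212]
eef_rot: [-3.14, 0.524, 2.848]
force: [-3.1, 1.8, 8.0]
opening: 0.327
grip_force: 79.7
bottle base in cup frame (tool axes), mm [-0.   0.2 10.1] F [-3.1  1.8  8. ] 79.70144664519466 12.025
[ 0.083  0.491  2.074 -1.154  0.204 -0.094]
```

```bash
python3 -m crank '[0,0,0.007,0,0,0,0.6,0,0,0.013,0,0,0,0.6,0,0,0.013,0,0,0,0.6]'; python3 t.py
```

```text
time: 12.4
tcp_pos: [0.5948, 0.0102, 0.1208]
eef_rot: [-3.14, 0.525, 2.848]
force: [-17.4, 4.9, 27.0]
opening: 0.325
grip_force: 82.9
bottle base in cup frame (tool axes), mm [-0.   0.2 10.5] F [-17.4   4.9  27. ] 82.88967391708866 12.4
[ 0.083  0.492  2.074 -1.165  0.204 -0.083]
```

The force jumped to about 32 N while the cup barely moved, so it is on its stop. Holding, then backing out along the axis.

```bash
for i in 1 2; do python3 -m crank '[0,0,0,0,0,0,0.6,0,0,0,0,0,0,0.6,0,0,0,0,0,0,0.6,0,0,0,0,0,0,0.6,0,0,0,0,0,0,0.6]'; done; python3 t.py; python3 -m crank '[0,0,-0.1,0,0,0,0.6,0,0,-0.3,0,0,0,0.6,0,0,-0.6,0,0,0,0.6,0,0,-0.9,0,0,0,0.6,0,0,-0.9,0,0,0,0.6]'; python3 - <<'E'
from h import *
f=snap('wrist'); s=f['s']; Rt=rot(s['eef_rot']); C=(cloud(f)-s['tcp_pos'])@Rt
X,Y,Z=np.moveaxis(C,-1,0); hsv=cv2.cvtColor(f['frame'],cv2.COLOR_RGB2HSV).astype(int)
m=(abs(Y)<.014)&(abs(X)<.03)&(Z<.05)&(Z>-.045); o=m&(hsv[...,1]>180)&(hsv[...,0]<12)&(Z<-.015)
print('cap top z',np.percentile(Z[o],[2,10]),'cap y',Y[o].mean())
for lo,hi in((0,.015),(.015,.03),(.03,.045)):
    k=m&(Z>lo)&(Z<hi)&(abs(Y)<.013); P=C[k]
    print(lo,k.sum(),'x',np.median(np.array(P[:,0])-np.sqrt(.015**2-P[:,1]**2)).round(4))
print(s['qpos'].round(3),s['tcp_pos'])
g=snap('top');D=cloud(g);u,v=[int(round(a)) for a in proj(g,(.6113,.005,.096))];print('floor top view',D[v,u])
# way to the coaster, half-turned yaw 163deg, vertical
for z in (.2,): plan(*pose(.4295,-.2015,z,np.radians(163)))
E
```

```text
time: 13.02
tcp_pos: [0.5948, 0.0102, 0.1208]
eef_rot: [-3.141, 0.525, 2.848]
force: [-16.8, 3.6, 27.4]
opening: 0.328
grip_force: 82.9
time: 13.65
tcp_pos: [0.5948, 0.0102, 0.1208]
eef_rot: [-3.141, 0.525, 2.848]
force: [-16.4, 4.9, 26.8]
opening: 0.319
grip_force: 82.9
bottle base in cup frame (tool axes), mm [-0.   0.2 10.5] F [-16.4   4.9  26.8] 82.89130799355917 13.65
[ 0.083  0.492  2.074 -1.165  0.204 -0.083]
time: 14.28
tcp_pos: [0.531, 0.0301, 0.2388]
eef_rot: [3.141, 0.528, 2.847]
force: [-0.1, -0.3, -0.7]
opening: 0.324
grip_force: 78.9
cap top z [-0.03322262 -0.03250479] cap y -0.0003515258851783794
0 1325 x -0.0023
0.015 997 x -0.0024
0.03 527 x -0.0025
[ 0.145  0.185  2.14  -0.593  0.392 -0.627] [0.53099572 0.03014849 0.23878728]
floor top view [0.61186055 0.00444545 0.09677415]
shift/0.15 [ 0.2942 -1.6707  0.111 ] turn/360 [-0.0001  0.0835  0.0004]
```

Held for more than 1.2 s. The bottle did not slip and the cup is back up (floor at .0968). Now to the coaster.

```bash
python3 -m crank '[0,-0.2,-0.1,0,0.0279,0,0.6,0,-0.5,-0.1,0,0.0557,0,0.6,0.15,-0.8,0,0,0.0835,0,0.6,0.15,-0.9,0,0,0.0835,0,0.6,0.15,-0.9,0,0,0.0835,0,0.6]'; python3 -c "
from h import *
plan(*pose(.427,-.2008,.15,np.radians(163)))"
```

```text
time: 15.0
tcp_pos: [0.4734, -0.096, 0.2233]
eef_rot: [-3.139, -0.003, 2.843]
force: [0.2, 1.0, 0.3]
opening: 0.33
grip_force: 79.0
shift/0.15 [ 0.0886 -0.7574  0.4906] turn/360 [-0.0004 -0.0005 -0.0003]
```

```bash
python3 -m crank '[0.04,-0.38,0.1,0,0,0,0.6,0.09,-0.757,0.2,0,0,0,0.6,0.09,-0.757,0.49,0,0,0,0.6,0.09,-0.757,0.49,0,0,0,0.6,0.09,-0.757,0.49,0,0,0,0.6]'; python3 -c "
from h import *
plan(*pose(.427,-.2008,.0466,np.radians(163)))
f=snap('wrist'); save(f,'w5.png')
hsv=cv2.cvtColor(f['frame'],cv2.COLOR_RGB2HSV).astype(int); C=cloud(f)
g=(hsv[...,0]>45)&(hsv[...,0]<85)&(hsv[...,1]>120)&(abs(C[...,2])<.02); print(np.c_[np.nanmin(C[g],0),np.nanmax(C[g],0)].round(4),np.median(C[g],0))"
```

```text
time: 15.62
tcp_pos: [0.4273, -0.198, 0.1521]
eef_rot: [-3.14, -0.001, 2.848]
force: [0.7, 0.6, 0.3]
opening: 0.326
grip_force: 79.2
shift/0.15 [-0.0041 -0.0174  0.7032] turn/360 [-0.0003 -0.0002  0.0005]
[[ 0.385   0.4715]
 [-0.2458 -0.1584]
 [ 0.0015  0.0065]] [ 0.41279118 -0.19373915  0.0040772 ]
```

View pics/w5.png

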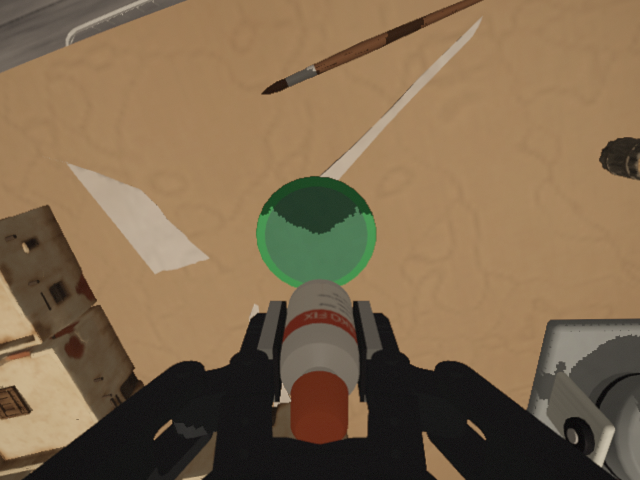

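The wrist view shows the coaster at (317,232), extents centred on (.428,-.202), and the bottle is still straight in the fingers. Lowering.

```bash
python3 -m crank '[-0.004,-0.017,0.35,0,0,0.0005,0.6,-0.004,-0.017,0.6,0,0,0.0005,0.6,-0.004,-0.017,0.68,0,0,0.0005,0.6,-0.004,-0.017,0.70,0,0,0.0005,0.6,-0.004,-0.017,0.70,0,0,0.0005,0.6]';  python3 -m crank '[0,0,0,0,0,0,0.6,0,0,0,0,0,0,0.6]' 20
```

```text
time: 16.3
tcp_pos: [0.4275, -0.2016, 0.0479]
eef_rot: [-3.14, 0.001, 2.844]
force: [0.4, -0.4, 0.0]
opening: 0.325
grip_force: 79.1
time: 16.55
tcp_pos: [0.427, -0.2016, 0.0475]
eef_rot: [-3.14, 0.0, 2.844]
force: [0.7, -0.2, -0.3]
opening: 0.328
grip_force: 79.2
```

```bash
python3 -m crank '[0,0,0.007,0,0,0,0.6,0,0,0.014,0,0,0,0.6,0,0,0.014,0,0,0,0.6]' 20
```

```text
time: 16.92
tcp_pos: [0.4268, -0.2015, 0.0456]
eef_rot: [-3.14, -0.0, 2.844]
force: [-1.7, 2.1, 16.3]
opening: 0.324
grip_force: 81.3
```

Contact at the expected height (base .005). I ease off slightly, open gently, then rise.

```bash
python3 -m crank '[0,0,-0.005,0,0,0,0.6,0,0,-0.005,0,0,0,0.6]' 20; python3 -m crank '[0,0,0,0,0,0,0.2,0,0,0,0,0,0,0,0,0,0,0,0,0,-0.2,0,0,0,0,0,0,-0.4,0,0,0,0,0,0,-0.4]'; python3 -m crank '[0,0,0,0,0,0,-0.4,0,0,-0.1,0,0,0,-0.4,0,0,-0.4,0,0,0,-0.4,0,0,-0.8,0,0,0,-0.4,0,0,-1,0,0,0,-0.4]'; python3 -m crank '[0,0,0,0,0,0,-0.4,0,0,0,0,0,0,-0.4,0,0,0,0,0,0,-0.4]'; python3 - <<'E'
from h import *
f=snap('wrist'); save(f,'w6.png'); C=cloud(f); X,Y,Z=np.moveaxis(C,-1,0)
hsv=cv2.cvtColor(f['frame'],cv2.COLOR_RGB2HSV).astype(int)
from scipy.optimize import least_squares
for lo,hi,r in((.012,.03,.015),(.03,.046,.015),(.064,.078,.0095)):
    m=(np.hypot(X-.4295,Y+.202)<.03)&(Z>lo)&(Z<hi); P=C[m]
    print(lo,m.sum(),least_squares(lambda p:np.hypot(P[:,0]-p[0],P[:,1]-p[1])-r,[.4295,-.202],loss='soft_l1',f_scale=.001).x.round(4),P[:,2].max().round(4))
g=snap('top');D=cloud(g);u,v=[int(round(a)) for a in proj(g,(.6113,.005,.096))];print('cup floor',D[v,u].round(4))
for n,a in(('barrel',(.433,.02,.03)),):
    f0=__import__('pickle').load(open('top.pkl','rb')); d=np.abs(g['frame'].astype(int)-f0['frame']).sum(2)[150:340,160:400]; print('changed px',(d>150).sum())
E
```

```text
time: 17.18
tcp_pos: [0.4267, -0.2015, 0.0457]
eef_rot: [-3.14, -0.001, 2.844]
force: [-1.7, 0.3, 6.7]
opening: 0.326
grip_force: 79.9
time: 17.8
tcp_pos: [0.4265, -0.2013, 0.0453]
eef_rot: [-3.14, -0.001, 2.844]
force: [-0.2, 0.3, -0.6]
opening: 0.698
grip_force: 0.0
time: 18.42
tcp_pos: [0.4276, -0.2017, 0.1992]
eef_rot: [-3.14, 0.003, 2.844]
force: [-0.7, -1.0, -0.9]
opening: 0.701
grip_force: 0.0
time: 18.8
tcp_pos: [0.4259, -0.2008, 0.1943]
eef_rot: [-3.141, -0.003, 2.844]
force: [-0.3, 0.6, -0.1]
opening: 0.696
grip_force: 0.0
0.012 188 [ 0.4294 -0.2028] 0.0296
0.03 206 [ 0.4294 -0.2028] 0.0459
0.064 362 [ 0.4302 -0.203 ] 0.078
cup floor [0.6118 0.0045 0.097 ]
changed px 75
```

View pics/w6.png

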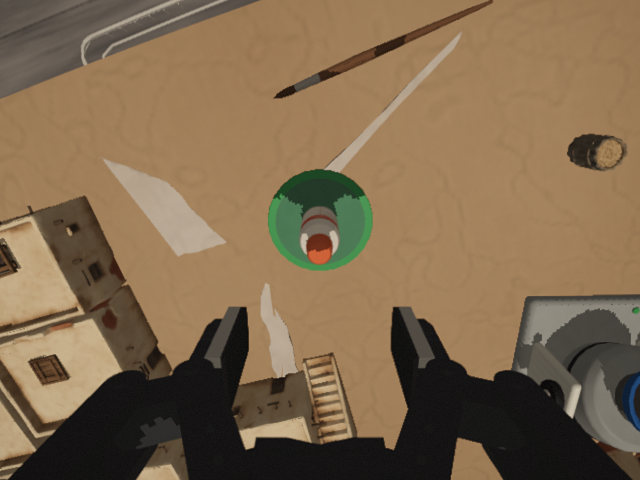

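The bottle stands upright at (320,225) on the coaster, its axis within about 2 mm of the centre. It is released and the gripper is clear, the cup is up, and the barrel at (597,152) is in its place.

```bash
python3 -c "
from bench import *
print(finish_job())"
```

```text
the job is handed in; nothing more can be done
None
```

I pressed the small white bottle in line into the cup until it was fully down, held it there for over 1.2 s, then stood it upright on the green coaster, released it and handed the job in at about 19 s; the judge's verdict was not shown.

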